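# Throw the guarded drill power switch

### The arm

A 6-joint arm with a two-finger parallel gripper is mounted at the origin on the work surface. World frame = base frame: x ahead of the robot, y to its left, z up, the work surface at z = 0. Lengths are in m, angles in rad, forces in N, time in s.
With the tool pointing down it reaches from about 0.375 to 0.9 m from the base axis. Payload 3.1 kg.
Tool frame: the origin (TCP) lies at the centre of the arm's flange, where the gripper is bolted on; the fingertips stand 173 mm ahead of it and the grasp point (between the pads) lies 155 mm ahead of it; z points along the fingers, x is the direction in which the jaws open and shut, and the axes are right-handed (so a half turn about z gives the same grasp; the last joint's range is limited). The gripper opens to 85 mm and grips with 20 to 120 N. Pads are 22 mm wide; open, the fingers measure 114 mm over their backs; the gripper's body (76 mm by 85 mm) begins 54 mm behind the grasp point. The pads swing forward as they close: fully open they stand 13 mm farther back than shut.
Start: joints at [-1.433, 0.527, 1.433, -0, 1.181, -0.178], TCP at [0.194, -0.594, 0.405] pointing down, gripper open.
Joint ranges: [-3.08, 3.08], [-0.75, 2.2], [0.22, 2.44], [-1.43, 4.57], [0, 2.65], [-2.85, 2.85]. Speed limits (rad/s): [2.79, 2.79, 3.14, 3.14, 3.14, 3.14].

### API

Orientations are given as a unit quaternion [x, y, z, w].
In Python, from station import manip gives the robot as it stands.
- The arm moves only by the shell command python3 -m jog 'ROWS' [OPENING] [FORCE]. ROWS is JSON, a list that holds one entry, the list of rows, each a list of 4 numbers: the shift along the world's x, y, z in mm, then the turn about the world's z in degrees. A call has exactly 8 rows; each row shifts and turns the commanded pose from where the row before left it; what a row does not reach is not made up. A row lasts 1/8 s, in which the tool goes at most 62.5 mm and 10.7 degrees, less where a joint would pass 70% of its speed; a pose out of reach is approached as far as the arm can. A call is refused whole if a number of a shift passes 62.5 or a number of a turn 10.7, either way. A call with a gripper value outside its range is refused whole. OPENING is the opening in per cent of the stroke, from 0 (shut) to 100 (fully open), set as the call begins (- or left out, the last holds). The fingers move at their own pace and stop on an object; FORCE is the grip in N (left out, the last holds). Time passes only in rows, so rows that do not move let the fingers close, or fill a call up. It gives the time, the measured TCP pose, the force and the opening at its end, in the units of the state.
- manip.sense(): the state, without advancing time (a new reading comes with each control period).
- manip.snapshot(name): name is "side" or "top" or "wrist"; returns the picture (420x560x3 uint8, red, green, blue); there is no depth.
- manip.camera_info(name): a dict with "fx", "fy", "cx", "cy" (pixels), "R" (3x3) and "t" (3): a world point X has camera coordinates R X + t. Camera axes: x right, y down, z forward; pixel columns grow to the right and rows downward; lengths in m; the calibration is good to about 2 mm. A picture is of the moment at which its call begins: read the wrist's pose just before it. camera_info takes no time and is no camera call; for the wrist camera it gives the pose at the moment of the call.
- manip.sign_off(): hands the job in, once; it reports no verdict.
The state is a dict: "t": time; "q": joint angles; "qd": joint speeds; "tau": joint torques, N m; "tcp_pos": TCP position; "tool_rot": TCP orientation; "force": force on the tool from outside, world axes, zero at the start; "ft_torque": the same for the moment, N m; "finger_gap": opening from 0.0 (shut) to 1.0 (fully open).
Only numpy, scipy, OpenCV 4.12 (cv2) and the standard library are available. Lean on these libraries where they do the work, as an engineer would, in place of code of your own. Each camera call takes 0.05 s, during which the arm holds its last target. There are 200 camera calls.

### The job

Switch on the workshop power box with the red guard: with shut fingers swing its red guard up and all the way back so that it rests open, push the toggle beneath it fully over, away from the guard's front lip, then tip the guard forward past its balance so that it drops fully shut over the switched toggle. Only push, gently; nothing is to be picked up. Leave the yellow-guarded box as it is and do not disturb the loose things around and on the boxes.

Things in the scene. Friction and masses are not known exactly. Their poses are not given: they have to be found in the camera images.
- red_box: grey power box, 200 x 120 x 50 mm (x, y, z), fixed to the bench; origin at the centre of its underside, z up; +x runs from its front (the guard's lip end, red stripe, to the robot's right) to the hinge end (left), within 30 degrees of world y. Flat deck 50 mm above the origin. Guard hinge axis along its y at x = 20, z = 64 mm; hinge ears at y = +-30 mm, 22 mm above the deck. Toggle pivot at x = -18, z = 56 mm in a collar 26 mm wide, 8 mm high
- red_guard (a joint): angle of the red guard, rad: 0 = shut over the toggle, 1.75 = end stop, leaning back open. The hinge is nearly free (60 g guard): released below about 1.0 rad it falls shut, above that it falls back open and stays
- red_switch (a joint): angle of the red box's toggle, rad: 0 = off, leaning 20 degrees to the front (towards the lip end); 0.7 = fully on, leaning 20 degrees to the hinge end. It turns about the box's y axis, is held by friction (about 1 N at the tip) and stays where it is left; the starting angle is 0 to 0.1
- red_guard_lip (a point): middle of the front edge of the lip, underside; moves with the guard. Shut, it is 80 mm in front of and 34 mm above the hinge axis (48 mm above the deck). The lip is the last 18 mm of the guard's top plate, 50 mm wide, 3 mm thick, free of the cheeks, so a tilted fingertip gets under it from the front. Shut, its z axis is up and x runs to the hinge
- red_guard_hinge (a point): middle of the guard's hinge axis; frame turns with the guard. The guard is a red channel of 3 mm plastic, open in front, below and behind. Shut: top plate 84 x 50 mm, its underside 34 mm above this axis, from 80 mm in front of it to 4 mm behind; cheeks under the long edges, 46 mm tall (12 mm below to 34 mm above this axis), 44 mm apart inside, from 62 mm in front to 4 mm behind
- red_switch_tip (a point): centre of the 12 mm ball at the end of the metal toggle, 30 mm from its pivot; moves with the toggle (fits under the shut guard in both positions)
- yellow_box: the second power box, the same as the red one, with a yellow guard and yellow front stripe; to be left alone
- yellow_guard (a joint): hinge angle of the yellow guard, 0 = shut, built as the red one
- yellow_switch (a joint): angle of the yellow box's toggle, 0 = off, built as the red one
- red_socket: steel socket, a 22 mm diameter 26 mm tall cylinder standing loose on the rear deck (beyond the guard's hinge) of the red-guard box; origin at the centre of its underside
- yellow_socket: the same steel socket, standing loose on the rear deck of the yellow-guard box
- jar: closed amber glass jar, 68 mm diameter, 85 mm tall, standing beyond the boxes; origin at the centre of its underside
- tube: blue bottle, 48 mm diameter, 120 mm tall, standing left of the boxes
- tin: open yellow tin, 90 mm diameter, 70 mm tall, standing right of the boxes
- screwdriver: screwdriver lying on the bench on the robot's side of the boxes
- wrench: wrench lying on the bench to the left

How it is judged:
On the way, in this order (a step that is already met when the one before it is completed fails the run):
1. the red guard rests swung back, the toggle still off (value of joint red_guard above 1.5 rad and value of joint red_switch below 0.25 rad), for 0.2 s.
2. the toggle is pushed fully over while the guard is back (value of joint red_switch above 0.55 rad and value of joint red_guard above 1.2 rad), for 0.2 s.
3. the guard has dropped shut over the switched toggle (value of joint red_guard below 0.06 rad and value of joint red_switch above 0.55 rad), for 0.2 s.
At the end, for the whole second after the job is handed in: red toggle on (over 0.55 of 0.7 rad) under the shut red guard (under 0.06 rad); yellow guard shut (under 0.06 rad) and its toggle off (under 0.2 rad) (all of step 3 and value of joint yellow_guard below 0.06 rad and value of joint yellow_switch below 0.2 rad); the robot touches nothing.
It fails at once if the red box, its guard or its toggle is pushed harder than 40 N (contact force between any of the fingers, the arm and red_box above 40 N).
It fails at once if the yellow guard is lifted (over 0.2 rad) or its toggle pushed (over 0.25 rad) (value of joint yellow_guard above 0.2 rad or value of joint yellow_switch above 0.25 rad).
It fails at once if the loose things are lifted, carried or shoved (more than 30 mm) or tipped over (distance of any of red_socket, yellow_socket, jar, tube, tin, screwdriver, wrench from where it was at the start of the episode above 0.03 m or angle between any of red_socket, yellow_socket, jar, tube, tin's own z axis and vertical above 0.5 rad).
It also fails if it takes over 53 s, if anything falls off the work surface, if the arm or the gripper's body presses on something with over 40 N, if the wrist force passes 120 N, or if a joint passes its speed limit or range.

## Working session

There is one attempt and no reset: what is moved stays moved. The work goes in short steps, Python scripts to look and compute and a shell command to move; the robot and the scene stay as the last step left them, time stands still between calls to the robot, and variables do not carry over. Pictures are saved under pics/ and viewed, about 8 in all and at most 12, crops included, and the job is handed in when it is done.

```bash
ls; mkdir -p pics; python3 - <<'E'
from station import manip
import cv2, numpy as np
s=manip.sense(); print(s['t'],s['tcp_pos'],s['tool_rot'],s['finger_gap'])
for n in('top','side'):
    c=manip.camera_info(n); print(n,{k:np.round(v,4).tolist() for k,v in c.items()})
    im=manip.snapshot(n); np.save(f'pics/{n}0.npy',im)
    cv2.imwrite(f'pics/{n}0.png',cv2.resize(im[:,:,::-1],(784,588)))
E
```

```text
pics
0.0 [ 0.19410137 -0.59373056  0.40372213] [ 8.09510159e-01 -5.87104828e-01 -7.71097149e-04 -7.93312279e-04] 0.9996302922458689
top {'fx': 391.039, 'fy': 391.039, 'cx': 288.2048, 'cy': 214.5637, 'R': [[-0.0264, -0.9996, -0.0064], [-0.9927, 0.027, -0.1179], [0.118, 0.0033, -0.993]], 't': [0.0058, 0.5663, 1.0656]}
side {'fx': 542.1019, 'fy': 542.1019, 'cx': 276.6262, 'cy': 214.7637, 'R': [[-0.9429, -0.3323, 0.0224], [-0.2446, 0.6453, -0.7237], [0.2261, -0.6879, -0.6897]], 't': [0.541, 0.2208, 1.1984]}
```

View pics/top0.png

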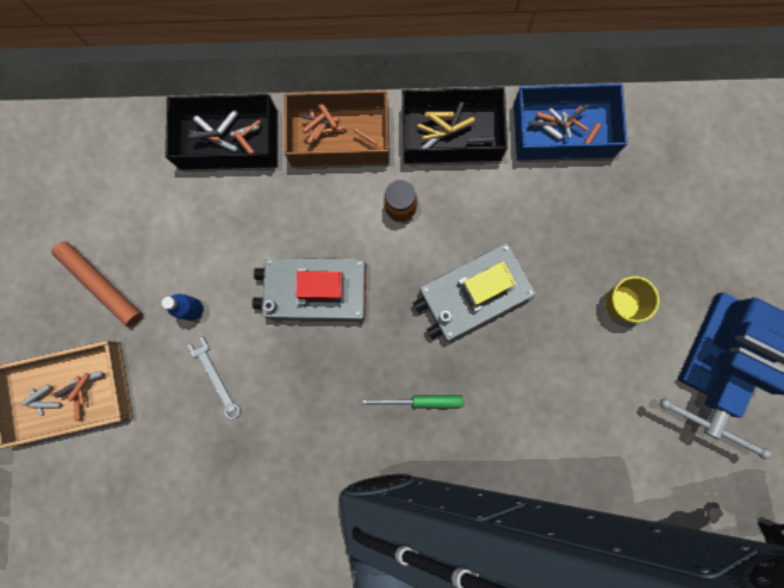

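View pics/side0.png

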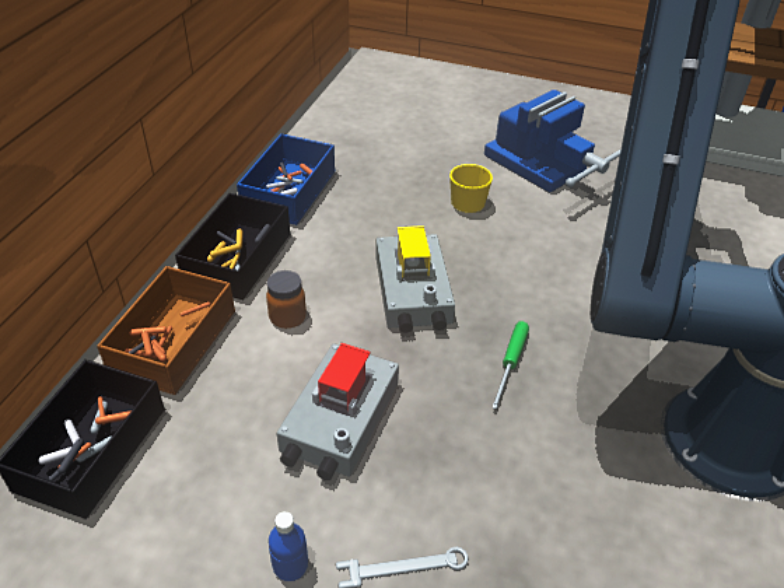

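Top view: the red box deck spans about (264–366, 259–321) on the enlarged picture, with the lip to the right. The red socket is at (268,306) and the jar at (400,200). Side view: everything is upright, and the red guard is at (345,373). Next I'll crop in closer to pick corners.

```bash
python3 - <<'E'
import cv2, numpy as np
t=np.load('pics/top0.npy')[175:240,175:275]; s=np.load('pics/side0.npy')[235:345,190:290]
a=cv2.resize(t,None,fx=4,fy=4,interpolation=3); b=cv2.resize(s,None,fx=4,fy=4,interpolation=3)
o=np.zeros((440,800,3),np.uint8); o[:260,:400]=a; o[:,400:]=b
cv2.imwrite('pics/crop.png',o[:,:,::-1])
E
```

```text
(no output)
```

View pics/crop.png

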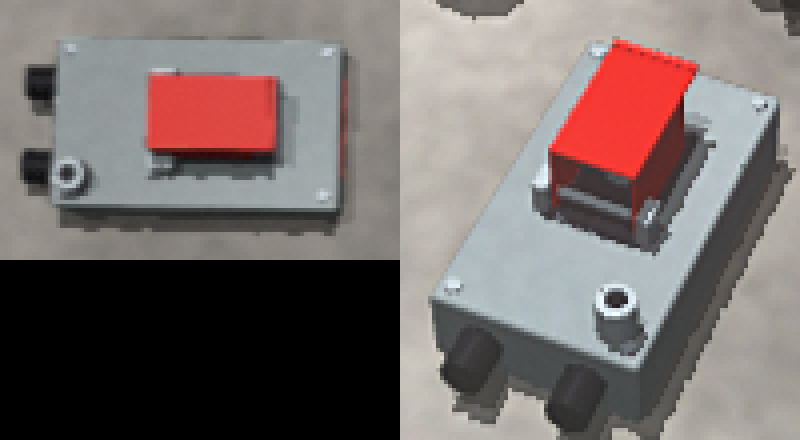

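```bash
cat > h.py <<'E'
from station import manip
import cv2, numpy as np
from scipy.optimize import least_squares
def proj(n,P,c=None):
    c=c or manip.camera_info(n); X=np.atleast_2d(P)@np.array(c['R']).T+np.array(c['t'])
    return np.c_[c['fx']*X[:,0]/X[:,2]+c['cx'], c['fy']*X[:,1]/X[:,2]+c['cy']]
def ray(n,uv,z):
    c=manip.camera_info(n); R=np.array(c['R']); C=-R.T@np.array(c['t'])
    d=R.T@[(uv[0]-c['cx'])/c['fx'],(uv[1]-c['cy'])/c['fy'],1]; return C+d*(z-C[2])/d[2]
def w(p,B):  # box mm -> world m ; p=(x,y,yaw)
    B=np.atleast_2d(B)/1000; c,s=np.cos(p[2]),np.sin(p[2])
    return np.c_[p[0]+c*B[:,0]-s*B[:,1],p[1]+s*B[:,0]+c*B[:,1],B[:,2]]
E
python3 - <<'E'
from h import *
T=[(58,38,100,-60,50),(343,42,-100,-60,50),(338,208,-100,60,50),(52,207,100,60,50),(148,74,24,-25,101),(278,77,-60,-25,101),(276,153,-60,25,101),(147,149,24,25,101)]
S=[(32,297,100,-60,50),(238,360,100,60,50),(378,96,-100,60,50),(212,40,-60,-25,101),(297,67,-60,25,101),(240,178,24,25,101),(151,150,24,-25,101)]
T=np.array(T,float);S=np.array(S,float)
tu=T[:,:2]/4+[175,175]-.4; su=S[:,:2]/4+[190,235]-.4
def res(p,which='ts'):
    r=[]
    if 't' in which:r.append((proj('top',w(p,T[:,2:]))-tu).ravel())
    if 's' in which:r.append((proj('side',w(p,S[:,2:]))-su).ravel())
    return np.concatenate(r)
for k in('t','s','ts'):
    f=least_squares(res,[.6,.05,1.57],args=(k,),loss='soft_l1'); print(k,f.x.round(4),np.degrees(f.x[2]).round(2))
print(f.fun.reshape(-1,2).round(1).tolist())
p=f.x; np.save('p.npy',p)
print('socket',ray('top',(70/4+174.6,172/4+174.6),.076),ray('side',(216/4+189.6,302/4+234.6),.076))
for n,b in dict(hinge=(20,0,64),lip=(-60,0,98),tip_off=(-28,0,84),tip_on=(-8,0,84),start=(-95,0,98)).items(): print(n,w(p,b)[0].round(4))
E
```

```text
t [0.5946 0.1681 1.5313] 87.74
s [0.5938 0.168  1.5443] 88.48
ts [0.5942 0.168  1.5375] 88.09
[[-0.1, 0.1], [0.0, -0.5], [0.6, 0.8], [-0.2, 0.5], [0.5, 0.4], [-0.4, -0.1], [-0.3, -0.5], [0.2, 0.4], [-0.8, -0.3], [0.7, 2.2], [0.5, -0.0], [0.3, 0.0], [0.0, -0.3], [-1.1, -0.4], [-0.7, -0.5]]
socket [0.56003686 0.25042106 0.076     ] [0.55713506 0.25348026 0.076     ]
hinge [0.5949 0.188  0.064 ]
lip [0.5922 0.108  0.098 ]
tip_off [0.5933 0.14   0.084 ]
tip_on [0.594 0.16  0.084]
start [0.5911 0.0731 0.098 ]
```

The fit agrees across both cameras to about 2 mm and 1°. The socket lands on the rear deck, as expected. Now I'll shut the fingers and travel.

```bash
python3 -m jog '[[[25,38,0,-1.25],[25,38,0,-1.25],[25,38,0,-1.25],[25,38,0,-1.25],[25,38,0,-1.25],[25,38,0,-1.25],[25,38,0,-1.25],[25,38,0,-1.25]]]' 0 20
python3 -m jog '[[[25,38,0,-1.25],[25,38,0,-1.25],[25,38,0,-1.25],[25,38,0,-1.25],[25,38,0,-1.25],[25,38,0,-1.25],[25,38,0,-1.25],[22,18,0,-1.25]]]'
```

```text
t: 1.1
tcp_pos: [0.3947, -0.2887, 0.4045]
tool_rot: [0.755, -0.656, -0.0, -0.0]
force: [0.5, -1.4, -0.1]
finger_gap: 0.001
t: 2.1
tcp_pos: [0.5916, -0.0038, 0.4042]
tool_rot: [-0.696, 0.718, 0.001, -0.0]
force: [0.3, -0.3, 0.3]
finger_gap: -0.001
```

```bash
python3 -m jog '[[[0,5,-20,0],[0,5,-20,0],[0,5,-20,0],[0,5,-20,0],[0,5,-20,0],[0,5,-15,0],[0,0,0,0],[0,0,0,0]]]'
python3 - <<'E'
from h import *
im=manip.snapshot('side'); T=np.array(manip.sense()['tcp_pos']); u=proj('side',T-[0,0,.173])[0]; print(T,u)
x,y=int(u[0])-100,int(u[1])-90
cv2.imwrite('pics/s1.png',cv2.resize(im[max(y,0):y+150,x:x+200,::-1],None,fx=4,fy=4,interpolation=3)); print(x,y)
E
```

```text
t: 3.1
tcp_pos: [0.5915, 0.0238, 0.2902]
tool_rot: [-0.695, 0.719, -0.0, 0.0]
force: [0.4, 0.6, 0.5]
finger_gap: 0.001
[0.59151874 0.02377941 0.29045513] [266.95810102 217.56926094]
166 127
```

View pics/s1.png

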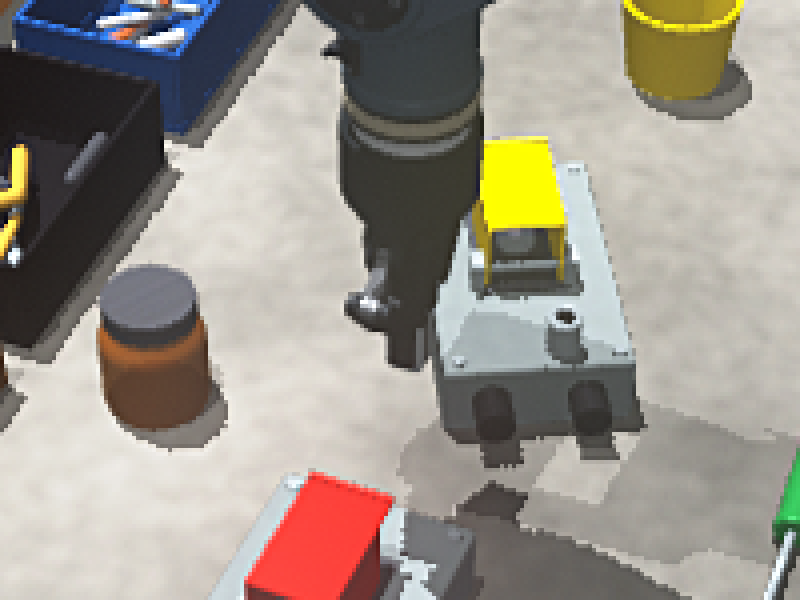

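The shut fingers are at about (405,340) in the crop, slim and clear of both boxes. The tip width measures about 22 mm, as given. Next I'll approach to just short of the lip.

```bash
python3 -m jog '[[[0,6,-13,0],[0,8,-13,0],[0,10,-13,0],[0,12,0,0],[0,12,0,0],[0,10,0,0],[0,5,0,0],[0,0,0,0]]]'
```

```text
t: 4.15
tcp_pos: [0.5912, 0.0874, 0.251]
tool_rot: [-0.696, 0.719, -0.0, 0.0]
force: [-0.5, -0.1, 0.4]
finger_gap: 0.001
```

```bash
python3 -m jog '[[[0,2,0,0],[0,2,0,0],[0,1,0,0],[0,1,0,0],[0,1,0,0],[0,0,0,0],[0,0,0,0],[0,0,0,0]]]'
python3 - <<'E'
from h import *
im=manip.snapshot('side'); s=manip.sense(); print(s['tcp_pos'],s['force'])
cv2.imwrite('pics/s2.png',cv2.resize(im[170:320,180:320,::-1],None,fx=4,fy=4,interpolation=3))
E
```

```text
t: 5.15
tcp_pos: [0.5911, 0.0939, 0.2507]
tool_rot: [-0.695, 0.719, -0.0, -0.0]
force: [-0.1, 0.9, -1.2]
finger_gap: -0.001
[0.59111276 0.0939144  0.25068935] [-0.40427933 -0.02571329  0.52054616]
```

View pics/s2.png

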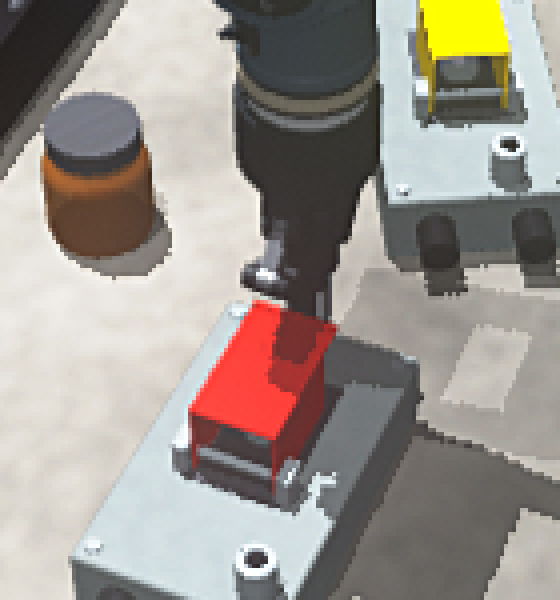

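Finger at (307,300) stands just in front of the lip (edge 255–337), roughly centred. Now follow the lip's arc, leading slightly upward.

```bash
python3 -m jog '[[[0,2,2,0],[0,3,6,0],[0,3,7,0],[0,4,6,0],[0,4,6,0],[0,4,6,0],[0,4,5,0],[0,0,0,0]]]'
python3 - <<'E'
from h import *
im=manip.snapshot('side'); s=manip.sense(); print(s['tcp_pos'],s['force'])
cv2.imwrite('pics/s3.png',cv2.resize(im[170:320,180:320,::-1],None,fx=4,fy=4,interpolation=3))
E
```

```text
t: 6.2
tcp_pos: [0.5912, 0.1183, 0.2892]
tool_rot: [-0.695, 0.719, -0.0, 0.0]
force: [-0.1, -0.9, 0.5]
finger_gap: 0.004
[0.59118431 0.11812793 0.28890055] [ 0.37450753 -0.86408255 -0.01314229]
```

View pics/s3.png

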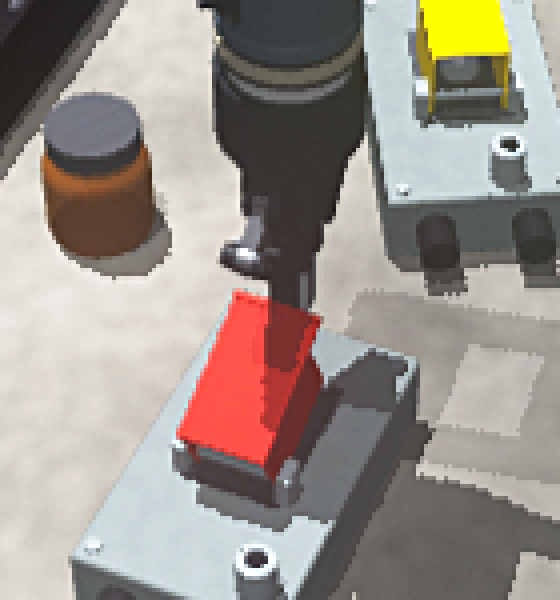

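The guard is lifted to about 0.5 rad with the finger still in front of the lip and under 1 N of force. Continue.

```bash
python3 -m jog '[[[0,7,6,0],[0,7,5,0],[0,8,4,0],[0,8,3,0],[0,8,3,0],[0,8,2,0],[0,8,0,0],[0,0,0,0]]]'
python3 -m jog '[[[0,8,0,0],[0,8,0,0],[0,8,0,0],[0,0,0,0],[0,0,0,0],[0,0,0,0],[0,0,0,0],[0,0,0,0]]]'
python3 - <<'E'
from h import *
im=manip.snapshot('side'); s=manip.sense(); print(s['tcp_pos'],s['force'])
cv2.imwrite('pics/s4.png',cv2.resize(im[170:320,180:320,::-1],None,fx=4,fy=4,interpolation=3))
E
```

```text
t: 7.25
tcp_pos: [0.591, 0.1726, 0.3116]
tool_rot: [-0.696, 0.718, 0.0, -0.0]
force: [-0.5, 0.7, 0.2]
finger_gap: -0.003
t: 8.25
tcp_pos: [0.5912, 0.1958, 0.3117]
tool_rot: [-0.695, 0.719, -0.0, 0.0]
force: [0.1, 0.2, 0.3]
finger_gap: -0.003
[0.59116596 0.19579703 0.31173278] [-0.08276695  0.01806345 -0.47818662]
```

View pics/s4.png

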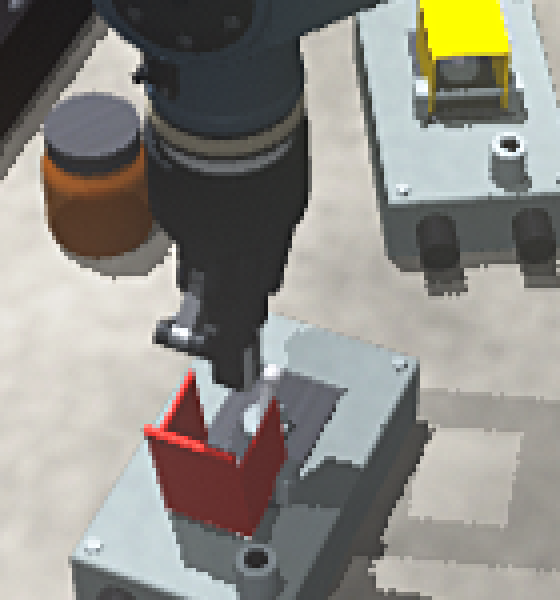

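The red guard lies fully back, the toggle ball at (272,372) still leans to the front, and the socket at (257,570) is untouched. Now back off and descend in front of the toggle.

```bash
python3 -m jog '[[[0,-15,0,0],[0,-25,0,0],[0,-30,0,0],[0,-20,0,0],[0,0,-20,0],[0,0,-20,0],[0,0,-15,0],[1,0,-6,0]]]'
python3 - <<'E'
from h import *
p=np.load('p.npy'); c=(np.array([272,372])/4+[179.6,169.6]); print('tip seen',c,'expected',proj('side',w(p,(-28,0,84))),proj('side',w(p,(-8,0,84))), ray('side',c,.084))
E
python3 -m jog '[[[1,5,0,0],[0,5,0,0],[0,4,0,0],[0,4,0,0],[0,4,0,0],[0,3,0,0],[0,0,0,0],[0,0,0,0]]]'
```

```text
t: 9.3
tcp_pos: [0.5919, 0.1057, 0.2497]
tool_rot: [-0.695, 0.719, 0.001, -0.001]
force: [-0.0, -0.4, -0.4]
finger_gap: -0.001
tip seen [247.6 262.6] expected [[247.60504563 263.15434889]] [[243.88182051 269.64712834]] [0.59389524 0.13854305 0.084     ]
t: 10.3
tcp_pos: [0.5935, 0.1308, 0.2511]
tool_rot: [-0.695, 0.719, -0.0, 0.0]
force: [0.5, -2.0, 3.9]
finger_gap: -0.0
```

```bash
python3 -m jog '[[[0,2,0,0],[0,2,0,0],[0,2,0,0],[0,1,0,0],[0,1,0,0],[0,0,0,0],[0,0,0,0],[0,0,0,0]]]'
python3 -m jog '[[[0,1,0,0],[0,0.5,0,0],[0,0.5,0,0],[0,0,0,0],[0,0,0,0],[0,0,0,0],[0,0,0,0],[0,0,0,0]]]'
```

```text
t: 11.3
tcp_pos: [0.5929, 0.139, 0.2505]
tool_rot: [-0.695, 0.719, 0.0, -0.0]
force: [-0.3, -0.3, -0.4]
finger_gap: -0.004
t: 12.3
tcp_pos: [0.5931, 0.1409, 0.2507]
tool_rot: [-0.695, 0.719, 0.0, -0.0]
force: [0.1, -0.2, -0.3]
finger_gap: -0.001
```

```bash
python3 -m jog '[[[0,0.5,0,0],[0,0.5,0,0],[0,0.5,0,0],[0,0.5,0,0],[0,0,0,0],[0,0,0,0],[0,0,0,0],[0,0,0,0]]]'
python3 - <<'E'
from h import *
print(manip.sense()['force'])
im=manip.snapshot('side')
cv2.imwrite('pics/s5.png',cv2.resize(im[210:310,190:290,::-1],None,fx=6,fy=6,interpolation=3))
p=np.load('p.npy')
for x in(-28,-18,-8):print((proj('side',w(p,(x,0,84)))-[189.6,209.6])*6)
E
```

```text
t: 13.3
tcp_pos: [0.5932, 0.143, 0.2507]
tool_rot: [-0.695, 0.719, 0.0, 0.0]
force: [-0.0, -0.6, -0.1]
finger_gap: 0.0
[-0.02488548 -0.63493352 -0.07052667]
[[348.03027376 321.32609334]]
[[336.92543044 340.69137379]]
[[325.69092305 360.28277007]]
```

View pics/s5.png

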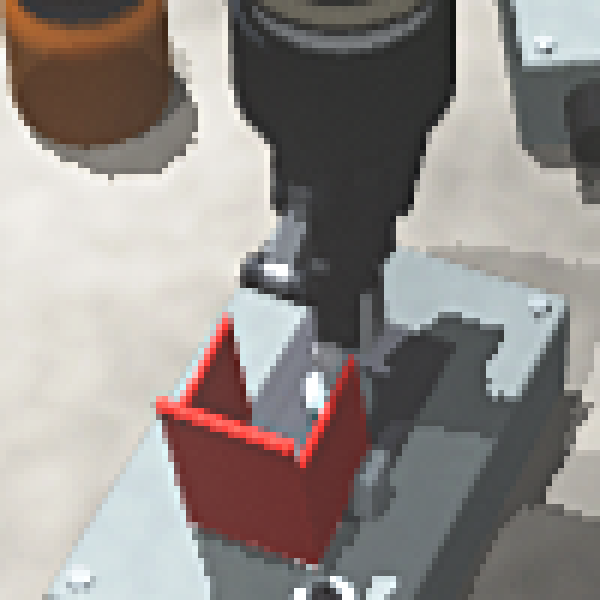

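The ball at (325,355) matches the expected "on" position of (326,360). I'll nudge on to feel the end stop.

```bash
python3 -m jog '[[[0,0.5,0,0],[0,0.5,0,0],[0,0.5,0,0],[0,0,0,0],[0,0,0,0],[0,0,0,0],[0,0,0,0],[0,0,0,0]]]'
```

```text
t: 14.35
tcp_pos: [0.5931, 0.1445, 0.2507]
tool_rot: [-0.695, 0.719, -0.0, 0.0]
force: [0.6, -1.2, -0.6]
finger_gap: -0.001
```

```bash
python3 -m jog '[[[0,0.5,0,0],[0,0.5,0,0],[0,0.5,0,0],[0,0,0,0],[0,0,0,0],[0,0,0,0],[0,0,0,0],[0,0,0,0]]]'; python3 -c "
from h import *
print(manip.sense()['force'],manip.sense()['q'])"
```

```text
t: 15.35
tcp_pos: [0.5932, 0.1455, 0.2507]
tool_rot: [-0.695, 0.719, -0.0, -0.0]
force: [-0.7, -4.8, -1.7]
finger_gap: -0.001
[-0.65060126 -4.84482609 -1.68651847] [ 5.80231763e-02  7.11339187e-01  1.58668280e+00 -1.02798644e-03
  8.43695241e-01  1.66262666e+00]
```

The stop is felt at 4.8 N with the tool stalling, so the toggle is fully over. Next: back off, rise, cross over the guard and come down behind it.

```bash
python3 -m jog '[[[0,-5,0,0],[0,-10,0,0],[0,-10,0,0],[0,0,20,0],[0,0,35,0],[0,0,35,0],[0,0,20,0],[0,0,0,0]]]'
python3 -m jog '[[[0,20,0,0],[0,35,0,0],[0,40,0,0],[0,40,0,0],[0,22,0,0],[0,0,-20,0],[0,0,-25,0],[0,0,-14,0]]]'
python3 - <<'E'
from h import *
s=manip.sense(); print(s['tcp_pos'],s['force'])
im=manip.snapshot('side')
cv2.imwrite('pics/s6.png',cv2.resize(im[190:330,180:320,::-1],None,fx=4,fy=4,interpolation=3))
E
```

```text
t: 16.35
tcp_pos: [0.5936, 0.1206, 0.3625]
tool_rot: [-0.695, 0.719, -0.001, 0.002]
force: [0.5, -0.4, 0.7]
finger_gap: -0.001
t: 17.35
tcp_pos: [0.5924, 0.278, 0.2994]
tool_rot: [-0.695, 0.719, 0.001, -0.002]
force: [0.7, -0.5, 0.3]
finger_gap: -0.002
[0.59241062 0.27801125 0.29938642] [ 0.70190434 -0.52234343  0.30401074]
```

View pics/s6.png

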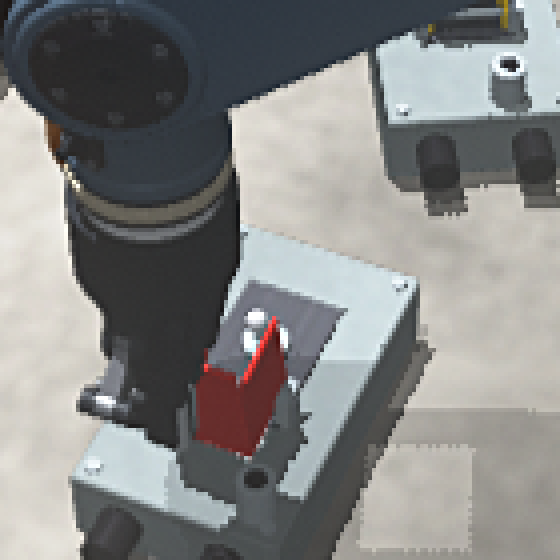

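The toggle ball at (255,317) maps to (243.4, 268.9), against a predicted "on" position of (243.9, 269.6). The guard is still back and the finger is behind it. Now tip the guard forward.

```bash
python3 -m jog '[[[0,-8,0,0],[0,-8,0,0],[0,-8,0,0],[0,-7,0,0],[0,-7,0,0],[0,-7,0,0],[0,-7,0,0],[0,-6,0,0]]]'
python3 -m jog '[[[0,-6,0,0],[0,-6,0,0],[0,-6,0,0],[0,-6,0,0],[0,-6,0,0],[0,-5,0,0],[0,0,0,0],[0,0,0,0]]]'
python3 - <<'E'
from h import *
s=manip.sense(); print(s['tcp_pos'],s['force'])
im=manip.snapshot('side')
cv2.imwrite('pics/s7.png',cv2.resize(im[190:330,180:320,::-1],None,fx=4,fy=4,interpolation=3))
E
```

```text
t: 18.4
tcp_pos: [0.593, 0.219, 0.3014]
tool_rot: [-0.695, 0.719, 0.0, -0.0]
force: [-0.0, 0.3, 0.1]
finger_gap: -0.003
t: 19.4
tcp_pos: [0.5931, 0.185, 0.3018]
tool_rot: [-0.695, 0.719, 0.0, 0.0]
force: [-0.6, 0.5, -0.6]
finger_gap: -0.001
[0.5931377  0.18501181 0.30175398] [-0.59761707  0.53451699 -0.64242887]
```

View pics/s7.png

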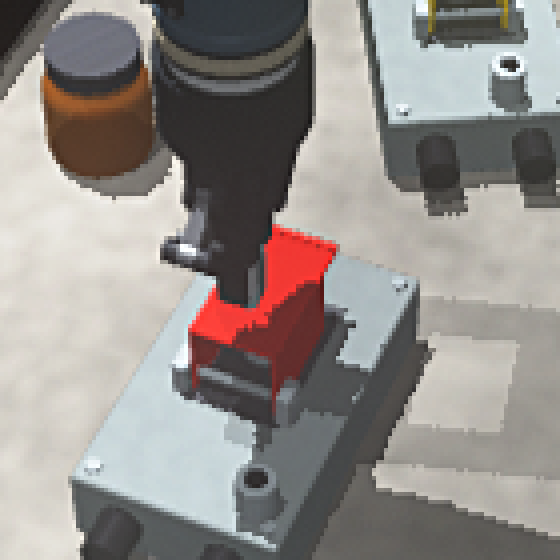

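The guard has dropped shut, with its lip edge at (270–337, 228–245), and the socket hasn't moved. Rise clear and compare with the start picture.

```bash
python3 -m jog '[[[0,0,20,0],[0,0,40,0],[0,0,40,0],[0,0,30,0],[0,0,0,0],[0,0,0,0],[0,0,0,0],[0,0,0,0]]]'
python3 -m jog '[[[-20,-30,0,0],[-20,-45,0,0],[-20,-45,0,0],[-20,-45,0,0],[-20,-45,0,0],[-20,-30,0,0],[0,0,0,0],[0,0,0,0]]]'
python3 - <<'E'
from h import *
s=manip.sense(); print(s['t'],s['tcp_pos'],s['force'])
im=manip.snapshot('side'); b=np.load('pics/side0.npy')
a=np.vstack([im[150:345,180:330],]);c=b[150:345,180:330]
cv2.imwrite('pics/s8.png',cv2.resize(np.hstack([c,a])[:,:,::-1],None,fx=2.6,fy=2.6,interpolation=3))
E
```

```text
t: 20.45
tcp_pos: [0.593, 0.1849, 0.4303]
tool_rot: [-0.695, 0.719, 0.001, -0.001]
force: [-0.2, -0.3, -0.7]
finger_gap: 0.0
t: 21.45
tcp_pos: [0.4734, -0.0549, 0.4316]
tool_rot: [-0.695, 0.719, 0.0, 0.0]
force: [-0.0, -0.5, -0.7]
finger_gap: 0.003
21.45 [ 0.47343795 -0.05492233  0.43158824] [-0.03875942 -0.48147766 -0.74737559]
```

View pics/s8.png

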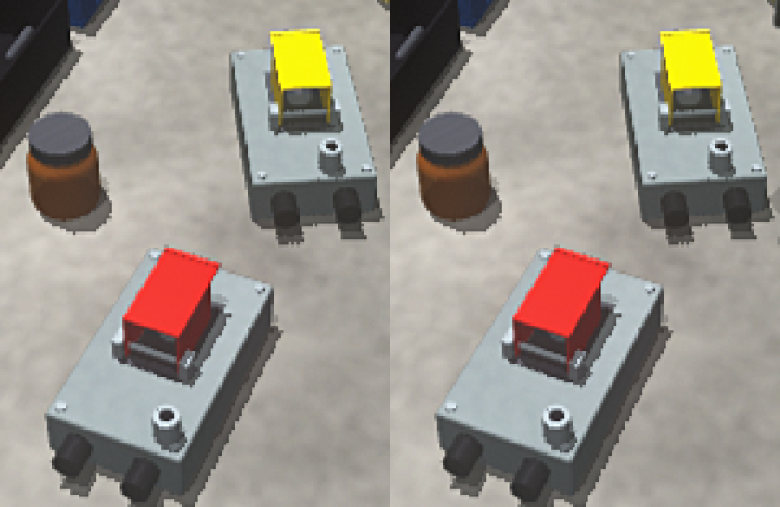

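Start (left) and now (right) match: the red guard is shut in the same place, and the sockets, jar and yellow box are unmoved. The robot is clear of everything, so I'll hand in.

```bash
python3 -c "
from station import manip
print(manip.sign_off())"
```

```text
the job is handed in; nothing more can be done
None
```

The red box is switched on and its guard is shut over the toggle. I handed the job in at about 21.5 s of the 53 s allowed; the hand-in reports no verdict.

- **Guard open:** With shut fingers, I followed the lip's arc until the guard fell back and rested open. The wrist force read about 1 N at each check during the swing. The tool could only point straight down, so I pushed on the lip's front edge rather than going under it.
- **Toggle over:** I pushed the toggle until the tool stalled at about 5 N. The ball then sat within about 1 pixel of the predicted "on" position.
- **Guard shut:** I tipped the guard forward from behind and it dropped shut.

**Last checks:** In the final side view, the red guard, both sockets, the jar and the yellow box matched the start picture by eye. The tube, tin, screwdriver and wrench were outside that crop, though the arm never worked near them. The toggle can't be seen under the shut guard, so its "on" state rests on the check made just before closing. No check failed; the only mismatch was that the toggle's stop came about 5 mm farther along than I had calculated.

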